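Unstack the investing rings onto their sprue formers

TASK

The wax patterns are ready for investing: take the stack of investing rings apart and put each ring upright over the wax on the sprue former of its own size, fully down on the former's flange. Set the rings down gently, touch none of the wax patterns, and leave the stone model and the spray bottle where they stand.

Things in the scene. Friction and masses are not known exactly. Their poses are not given: they have to be found in the camera images.
- ring_small: the smallest investing ring: a plain grey plastic tube, open at both ends, outside diameter 43 mm, bore 25 mm, wall 9 mm, height 36 mm; at the start the top ring of the stack. Origin: on its axis at half its height; z along its axis, up at the start. Either end may be down or up for the job; round, so yaw is free.
- former_small: the smallest sprue former, loose, black rubber: flange diameter 49 mm, 8 mm thick, its top the seat for ring_small; on it a cone, diameter 21 mm at the seat, 7 mm at its top 10 mm higher, guiding the ring in with 2 mm play all round; on that one small wax crown, up to 25 mm above the seat and 4.4 mm from the axis. Origin: centre of its underside; z up; yaw free.
- ring_medium: the second smallest investing ring: a plain grey plastic tube, open at both ends, outside diameter 52 mm, bore 34 mm, wall 9 mm, height 42 mm; at the start second from the top of the stack. Origin: on its axis at half its height; z along its axis, up at the start. Either end may be down or up for the job; round, so yaw is free.
- former_medium: the second smallest sprue former, loose, black rubber: flange diameter 58 mm, 8 mm thick, its top the seat for ring_medium; on it a cone, diameter 30 mm at the seat, 16 mm at its top 10 mm higher, guiding the ring in with 2 mm play all round; on that one larger wax crown, up to 25 mm above the seat and 6.2 mm from the axis. Origin: centre of its underside; z up; yaw free.
- ring_large: the second largest investing ring: a plain grey plastic tube, open at both ends, outside diameter 61 mm, bore 43 mm, wall 9 mm, height 48 mm; at the start third from the top, standing on the xlarge ring. Origin: on its axis at half its height; z along its axis, up at the start. Either end may be down or up for the job; round, so yaw is free.
- former_large: the second largest sprue former, loose, black rubber: flange diameter 67 mm, 8 mm thick, its top the seat for ring_large; on it a cone, diameter 39 mm at the seat, 25 mm at its top 10 mm higher, guiding the ring in with 2 mm play all round; on that a straight wax bridge of three small crowns, up to 25 mm above the seat and 11.5 mm from the axis. Origin: centre of its underside; z up; yaw free.
- ring_xlarge: the largest investing ring: a plain grey plastic tube, open at both ends, outside diameter 70 mm, bore 52 mm, wall 9 mm, height 54 mm; at the start the bottom ring of the stack, standing on the bench. Origin: on its axis at half its height; z along its axis, up at the start. Either end may be down or up for the job; round, so yaw is free.
- former_xlarge: the largest sprue former, loose, black rubber: flange diameter 76 mm, 8 mm thick, its top the seat for ring_xlarge; on it a cone, diameter 48 mm at the seat, 34 mm at its top 10 mm higher, guiding the ring in with 2 mm play all round; on that a curved wax bridge of three big crowns, up to 25 mm above the seat and 14.5 mm from the axis. Origin: centre of its underside; z up; yaw free.
- stone_model: bystander: a cream dental stone model (arch of teeth on a base), about 66 x 60 x 32 mm, loose on the bench; origin at the centre of its underside
- spray_bottle: bystander: a pale blue spray bottle with white nozzle, upright, diameter 36 mm, height 105 mm, loose on the bench; origin at the centre of its underside
Not all that is in view belongs to the job. What is shaped like the former_medium but purple is not meant.

How it is judged:
By the outcome, as a careful person would: the job done as asked, in the order asked, and still so for the second after the job is handed in, with the robot touching nothing.
It also fails if it takes over 112 s, if anything falls off the work surface, if the arm or the gripper's body presses on something with over 40 N, if the wrist force passes 120 N, or if a joint passes its speed limit or range.

ROBOT

A 6-joint arm with a two-finger parallel gripper is mounted at the origin on the work surface. World frame = base frame: x ahead of the robot, y to its left, z up, the work surface at z = 0. Lengths are in mm, angles in rad, forces in N, time in s.
With the tool pointing down it reaches from about 400 to 825 mm from the base axis. Payload 7 kg.
Tool frame: the origin (TCP) lies on the centre line of the jaws, within the pads' length; the fingertips stand 11 mm ahead of it and the grasp point (between the pads) lies 8 mm behind it; x points along the fingers, z is the direction in which the jaws open and shut, and the axes are right-handed (so a half turn about x gives the same grasp; the last joint's range is limited). The gripper opens to 85 mm and grips with 20 to 120 N. Pads are 22 mm wide; open, the fingers measure 114 mm over their backs; the gripper's body (76 mm by 85 mm) begins 54 mm behind the grasp point. The pads swing forward as they close: fully open they stand 13 mm farther back than shut.
Start: joints at [-0.937, 0.359, 0.012, 0, -1.224, -0.288], TCP at [228.764, -635.03, 242.302] pointing down, gripper open.
Joint ranges: [-3.07, 3.07], [-1.43, 2.12], [-1.02, 1.25], [-3.03, 1.67], [-3.05, -0], [-3.03, 3.03]. Speed limits (rad/s): [2.39, 2.39, 3.01, 3.14, 3.14, 3.14].

INTERFACE

Orientations are given as a rotation vector (axis times angle).
In Python, from workcell import env, vision, workorder gives the robot as it stands.
- The arm moves only by the tool move_arm, never from a script. Its argument "deltas" is a list of rows, each an object of numbers: "tx", "ty", "tz": the shift along the tool's x, y, z in mm; "ax", "ay", "az": the turn, a rotation vector about the tool's x, y, z in degrees. In form: [{"tx": .., "ty": .., "tz": .., "ax": .., "ay": .., "az": ..}, ...]. A call has 1 to 20 rows; each row shifts and turns the commanded pose from where the row before left it, along the tool's axes as they then stand; what a row does not reach is not made up. A row lasts 1/12 s, in which the tool goes at most 41.7 mm and 7.16 degrees, less where a joint would pass 70% of its speed; a pose out of reach is approached as far as the arm can. A call is refused whole if a number of a shift passes 41.7 or a number of a turn 7.16, either way. A call with a gripper value outside its range is refused whole. "grip" is the opening in per cent of the stroke, from 0 (shut) to 100 (fully open), set as the call begins (left out, the last holds). The fingers move at their own pace and stop on an object; "grip_force" is the grip in N (left out, the last holds). Time passes only in rows, so rows that do not move let the fingers close. It gives the time, the measured TCP pose, the force and the opening at its end, in the units of the state.
- env.read_state(): the state, without advancing time (a new reading comes with each control period).
- vision.read_camera(name): name is "scene" or "side" or "wrist"; returns a dict with "pixels" (420x560x3 uint8, red, green, blue), "fovy" (degrees; the focal length in pixels is half the picture's height over the tangent of half this angle, whatever the lens; pixels are square), "cx", "cy" (the principal point, pixels), "R" (3x3) and "t" (3): a world point X has camera coordinates R X + t. Camera axes: x right, y down, z forward; pixel columns grow to the right and rows downward; lengths in mm; the calibration is good to about 2 mm. A picture is of the moment at which its call begins. There is no depth.
- workorder.sign_off(): hands the job in, once; it reports no verdict.
Trained networks look in a picture, given as the dict that the camera call returned (one of the last four; its "shot" number tells which), for a name from the list of things; names that differ only in an ending like _2 or _b are one class to them, and where a whole thing is asked for, a point or a joint stands for the part that bears it (a point fixed in the world has none). Each returns a list of dicts, best first, with "conf" (0 to 1); they miss things now and then, are a little off and sometimes report something else, mostly with a low value. They report only what shows in the picture. A call takes as long as a camera call. They do not tell look-alikes from the thing itself.
- vision.look_for(picture, label): "position" ([row, column] in pixels, amid what is visible of it).
- vision.trace(picture, label): "pixels" (420x560 bool, what is visible of it) and "position" ([row, column] in pixels, amid what is visible of it).
- vision.landmark_of(picture, label): "position" ([row, column] in pixels: a listed point, or the origin of a listed thing).
The state is a dict: "t": time; "joint_pos": joint angles; "joint_vel": joint speeds; "joint_torque": joint torques, N m; "tool_pos": TCP position; "eef_rot": TCP orientation; "ft_force": force on the tool from outside, world axes, zero at the start; "ft_torque": the same for the moment, N m; "grip_width": finger opening in mm.
Only numpy, scipy, OpenCV 4.12 (cv2) and the standard library are available. Lean on these libraries where they do the work, as an engineer would, in place of code of your own. Each camera call takes 0.05 s, during which the arm holds its last target. There are 200 camera calls.

## Working session

There is one attempt and no reset: what is moved stays moved. The work goes in short steps, Python scripts to look and compute and a tool call to move; the robot and the scene stay as the last step left them, time stands still between calls to the robot, and variables do not carry over. Pictures are saved under pics/ and viewed, about 12 in all and at most 16, crops included, and the job is handed in when it is done.

Besides the shell and the picture viewer there is one more tool, called by a JSON object that holds its "api" and its "payload", one argument or row to a line. move_arm: Moves the arm, as the interface text tells. Its arguments: {"type":"object","properties":{"deltas":{"type":"array"},"grip":{"type":"number"},"grip_force":{"type":"number"}},"required":["deltas"]}

```bash
ls; mkdir -p pics; cat > h.py <<'E'
import numpy as np, cv2
from workcell import env, vision, workorder
from scipy.spatial.transform import Rotation as Rn
def f(p): return p["pixels"].shape[0]/2/np.tan(np.radians(p["fovy"])/2)
def ray(p,rc):
    R=np.array(p["R"]);t=np.array(p["t"])
    d=np.array([(rc[1]-p["cx"])/f(p),(rc[0]-p["cy"])/f(p),1.])
    return -R.T@t, R.T@d
def onz(p,rc,z):
    c,d=ray(p,rc); return c+d*(z-c[2])/d[2]
def proj(p,X):
    q=np.array(p["R"])@np.asarray(X,float)+np.array(p["t"])
    return np.array([p["cy"]+f(p)*q[1]/q[2],p["cx"]+f(p)*q[0]/q[2]])
def save(p,n,crop=None,s=1):
    im=p["pixels"][:,:,::-1]
    if crop: im=im[crop[0]:crop[1],crop[2]:crop[3]]
    cv2.imwrite("pics/"+n,cv2.resize(im,None,fx=s,fy=s,interpolation=cv2.INTER_CUBIC))
E
python3 - <<'E'
from h import *
print(env.read_state())
names=["ring_small","ring_medium","ring_large","ring_xlarge","former_small","former_medium","former_large","former_xlarge","stone_model","spray_bottle"]
for c in ["scene","side"]:
    p=vision.read_camera(c); save(p,c+"0.png")
    print(c,f(p),p["cx"],p["cy"],(-np.array(p["R"]).T@p["t"]).round())
    for n in names:
        z=0
        for k in vision.landmark_of(p,n)[:3]:
            h={"ring_small":162,"ring_medium":123,"ring_large":78,"ring_xlarge":27}.get(n,0)
            print(n,np.round(k["position"]),round(k["conf"],2),onz(p,k["position"],h).round(1)[:2])
E
```

```text
pics
{'t': 0.0, 'joint_pos': array([-9.36914064e-01,  3.59367971e-01,  1.10705591e-02, -3.84092492e-04,
       -1.22405865e+00, -2.88103432e-01]), 'joint_vel': array([-0.00193865,  0.00010089,  0.00021021, -0.00028276, -0.00242852,
       -0.00051911]), 'joint_torque': array([-1.52108722e-03, -5.83329713e+01,  2.93414855e+01,  6.93688318e+00,
       -6.08095419e-03,  2.56514886e-05]), 'tool_pos': array([ 228.61817276, -634.626049  ,  241.37485224]), 'eef_rot': array([-1.45767928,  1.02450059,  1.46011016]), 'ft_force': array([-0.38058521,  0.02671792, -0.4417319 ]), 'ft_torque': array([ 0.0324067 , -0.00752751, -0.05547396]), 'grip_width': 85.2906955977917}
scene 420.4286601957175 275.8850801320441 210.627279621141 [1054. -762.  739.]
ring_small [239. 253.] 0.87 [ 633.7 -182.6]
ring_small [264. 252.] 0.2 [ 678.  -249.6]
ring_medium [249. 253.] 0.7 [ 626.8 -173. ]
ring_large [268. 255.] 0.86 [ 636.4 -181.4]
ring_xlarge [282. 254.] 0.8 [ 631.3 -178.4]
former_small [216. 315.] 0.73 [609.4 172.2]
former_medium [302. 116.] 0.96 [ 381.1 -383.3]
former_large [221. 238.] 0.72 [429.7  26.2]
f
[... 218 characters left out ...]
1016234585234 [ 490.  754. 1024.]
ring_small [178. 260.] 0.68 [ 619.4 -104.8]
ring_small [158. 259.] 0.64 [ 630.6 -173.7]
ring_small [246. 202.] 0.16 [714.4 105.4]
ring_medium [170. 261.] 0.85 [ 627.6 -174. ]
ring_large [180. 260.] 0.89 [ 631.8 -180.5]
ring_xlarge [197. 262.] 0.63 [ 626.  -169.7]
ring_xlarge [254. 256.] 0.34 [617.5  12.7]
former_small [320. 251.] 0.84 [608.2 174.1]
former_medium [154. 357.] 0.66 [ 378.3 -392. ]
former_medium [177. 345.] 0.59 [ 411.1 -296.5]
former_large [271. 333.] 0.88 [432.4  23.8]
former_xlarge [373. 328.] 0.94 [435.3 278.9]
stone_model [255. 258.] 0.64 [615.   -3.4]
spray_bottle [246. 202.] 0.98 [757.7 -16.4]
spray_bottle [169. 259.] 0.37 [ 651.2 -302.2]
```

View pics/scene0.png

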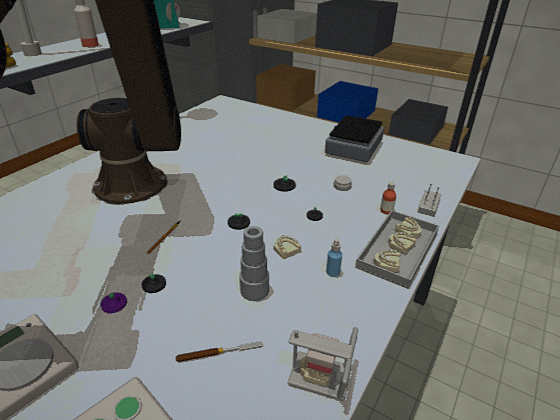

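View pics/side0.png

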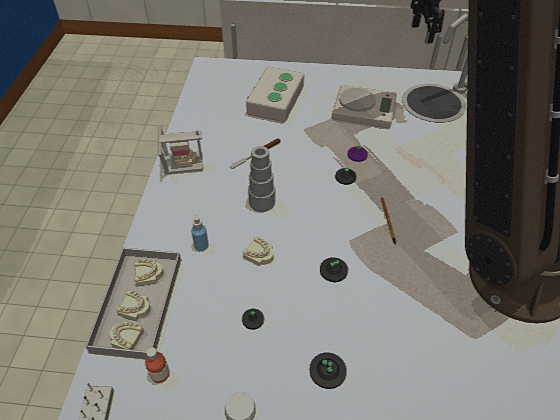

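The scene view shows the stack at about (262,254), with black formers at large (221,238), xlarge (184,284), small (214,315) and medium (283,154). The purple decoy is at (302,115). The stone model is at (246,288) and the bottle at (260,335). The side view agrees: stack (180,262), black medium (176,345), purple (154,357). Candidates for medium are (283,154) black and (302,115) purple, so I choose the black one.

```bash
python3 - <<'E'
from h import *
from scipy.optimize import minimize
s=env.read_state(); R=Rn.from_rotvec(s["eef_rot"]).as_matrix(); print("tool axes cols\n",R.round(3), s["joint_pos"][5])
guess={"former_small":(609,173),"former_medium":(415,-297),"former_large":(431,25),"former_xlarge":(428,280)}
dia=dict(former_small=49,former_medium=58,former_large=67,former_xlarge=76)
ps=[vision.read_camera(c) for c in("scene","side")]
for n,g in guess.items():
    for p in ps:
        a=proj(p,[*g,4]); im=cv2.cvtColor(p["pixels"],cv2.COLOR_RGB2HSV)
        r,c=a.astype(int); w=30; r0,c0=r-w,c-w
        sub=p["pixels"][r0:r+w,c0:c+w].max(2)
        m=(sub<75).astype(np.uint8)
        k,l,st,ce=cv2.connectedComponentsWithStats(m)
        # component nearest centre
        j=1+np.argmin([np.hypot(*(x-w))-0.02*q[4] for x,q in zip(ce[1:],st[1:])])
        cn=max(cv2.findContours((l==j).astype(np.uint8),cv2.RETR_EXTERNAL,cv2.CHAIN_APPROX_NONE)[0],key=len)
        mm=cv2.moments(cv2.convexHull(cn)); rc=(r0+mm["m01"]/mm["m00"],c0+mm["m10"]/mm["m00"])
        x=onz(p,rc,4); bb=st[j]
        d=np.linalg.norm(np.array(p["R"])@x+p["t"])
        print(n,np.round(rc,1),x[:2].round(1),"width mm",round(bb[2]*d/f(p),1),"exp",dia[n])
p=ps[0]; save(p,"med.png",(250,330,80,200),5)
E
```

```text
tool axes cols
 [[-0.    -0.941 -0.339]
 [-0.    -0.339  0.941]
 [-1.     0.    -0.   ]] -0.28813927319944094
former_small [214.9 314.3] [607.8 171.1] width mm 48.3 exp 49
former_small [318.8 252.5] [604.7 173.7] width mm 49.4 exp 49
former_medium [283.5 153.4] [ 413.7 -295.8] width mm 61.7 exp 58
former_medium [176.  345.3] [ 410.4 -294.8] width mm 58.6 exp 58
former_large [221.8 238.4] [437.1  19.6] width mm 64.7 exp 67
former_large [269.4 333.4] [432.5  22.6] width mm 67.0 exp 67
former_xlarge [184.5 284.2] [440.7 271.1] width mm 73.7 exp 76
former_xlarge [370.3 327.5] [436.1 275.7] width mm 77.3 exp 76
```

View pics/med.png

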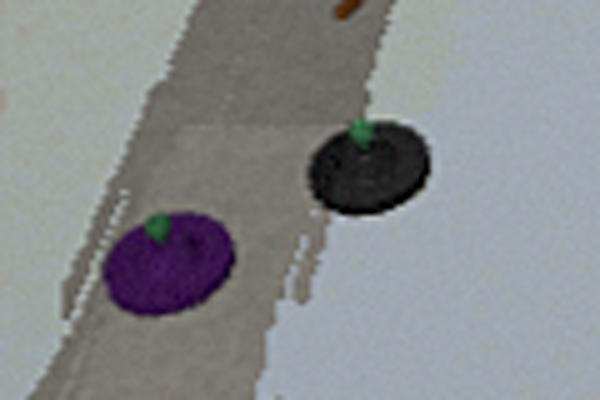

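{"api": "move_arm", "payload": {
  "deltas": [
    {"tx":-26,"ax":6.6},
    {"tx":-26,"ax":6.6},
    {"tx":-26,"ax":6.6},
    {"ty":-25,"tz":28.6},
    {"ty":-25,"tz":28.6},
    {"ty":-25,"tz":28.6},
    {"ty":-25,"tz":28.6},
    {"ty":-25,"tz":28.6},
    {"ty":-25,"tz":28.6},
    {"ty":-25,"tz":28.6},
    {"ty":-25,"tz":28.6},
    {"ty":-25,"tz":28.6},
    {"ty":-25,"tz":28.6},
    {"ty":-25,"tz":28.6},
    {"ty":-25,"tz":28.6},
    {"ty":-25,"tz":28.6},
    {"ty":-25,"tz":28.6},
    {"ty":-25,"tz":28.6},
    {"ty":-25,"tz":28.6}
  ],
  "grip": 100,
  "grip_force": 40
}}

```text
$.deltas[0]: bad value
```

```bash
python3 - <<'E'
from h import *
s=env.read_state(); R=Rn.from_rotvec(s["eef_rot"]).as_matrix(); print(R.round(3), s["tool_pos"],s["joint_pos"].round(2),s["t"])
p=vision.read_camera("wrist"); save(p,"w1.png"); print(f(p),(-np.array(p["R"]).T@p["t"]).round(1)); print(np.array(p["R"]).round(2))
for n,z in (("ring_small",162),("ring_medium",123)):
  for k in vision.landmark_of(p,n)[:2]: print(n,k["position"],k["conf"],onz(p,k["position"],z).round(1))
E
```

```text
[[-0.    -0.941 -0.339]
 [ 0.    -0.339  0.941]
 [-1.    -0.     0.   ]] [ 228.75699007 -635.00725126  242.30130216] [-0.94  0.36  0.01 -0.   -1.22 -0.29] 1.2
292.4517993273755 [ 156.6 -661.8  375.2]
[[-0.34  0.94 -0.  ]
 [ 0.9   0.32  0.31]
 [ 0.29  0.1  -0.95]]
```

View pics/w1.png

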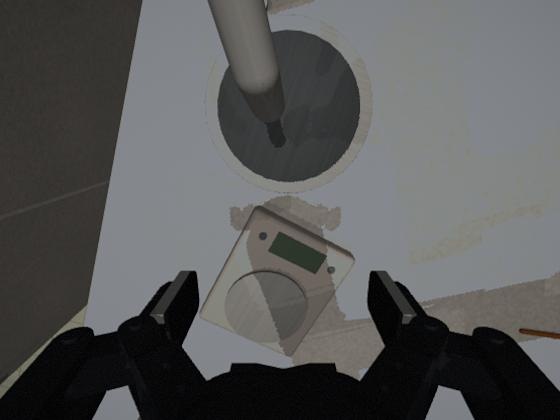

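The wrist picture shows only the drain and the scale, with the fingers at the bottom. The call was refused, so each row probably needs all six keys.

{"api": "move_arm", "payload": {
  "deltas": [
    {"tx":-26,"ty":0,"tz":0,"ax":6.6,"ay":0,"az":0},
    {"tx":-26,"ty":0,"tz":0,"ax":6.6,"ay":0,"az":0},
    {"tx":-26,"ty":0,"tz":0,"ax":6.6,"ay":0,"az":0},
    {"tx":0,"ty":-25,"tz":28.6,"ax":0,"ay":0,"az":0},
    {"tx":0,"ty":-25,"tz":28.6,"ax":0,"ay":0,"az":0},
    {"tx":0,"ty":-25,"tz":28.6,"ax":0,"ay":0,"az":0},
    {"tx":0,"ty":-25,"tz":28.6,"ax":0,"ay":0,"az":0},
    {"tx":0,"ty":-25,"tz":28.6,"ax":0,"ay":0,"az":0},
    {"tx":0,"ty":-25,"tz":28.6,"ax":0,"ay":0,"az":0},
    {"tx":0,"ty":-25,"tz":28.6,"ax":0,"ay":0,"az":0},
    {"tx":0,"ty":-25,"tz":28.6,"ax":0,"ay":0,"az":0},
    {"tx":0,"ty":-25,"tz":28.6,"ax":0,"ay":0,"az":0},
    {"tx":0,"ty":-25,"tz":28.6,"ax":0,"ay":0,"az":0},
    {"tx":0,"ty":-25,"tz":28.6,"ax":0,"ay":0,"az":0},
    {"tx":0,"ty":-25,"tz":28.6,"ax":0,"ay":0,"az":0},
    {"tx":0,"ty":-25,"tz":28.6,"ax":0,"ay":0,"az":0},
    {"tx":0,"ty":-25,"tz":28.6,"ax":0,"ay":0,"az":0},
    {"tx":0,"ty":-25,"tz":28.6,"ax":0,"ay":0,"az":0},
    {"tx":0,"ty":0,"tz":0,"ax":0,"ay":0,"az":0}
  ],
  "grip": 100,
  "grip_force": 40
}}

```text
t: 2.93
tool_pos: [607.1, -201.5, 319.2]
eef_rot: [-1.212, 1.207, 1.213]
ft_force: [-1.1, -1.3, -1.7]
grip_width: 85.4
```

```bash
python3 - <<'E'
from h import *
s=env.read_state(); R=Rn.from_rotvec(s["eef_rot"]).as_matrix(); print(R.round(3), s["tool_pos"],s["joint_pos"].round(2),s["t"])
p=vision.read_camera("wrist"); save(p,"w1.png"); print(f(p),(-np.array(p["R"]).T@p["t"]).round(1)); print(np.array(p["R"]).round(2))
for n,z in (("ring_small",162),("ring_medium",123)):
  for k in vision.landmark_of(p,n)[:2]: print(n,k["position"],k["conf"],onz(p,k["position"],z).round(1))
E
```

```text
[[-0.    -1.    -0.004]
 [ 0.001 -0.004  1.   ]
 [-1.     0.     0.001]] [ 607.08281364 -201.4660239   319.23958509] [-0.02  0.26  0.05 -0.   -1.36 -1.55] 2.9333
292.4517993273755 [ 530.4 -202.2  452.2]
[[-0.    1.    0.  ]
 [ 0.95  0.    0.31]
 [ 0.31  0.   -0.95]]
ring_small [223.6, 310.9] 0.74 [ 630.6 -172.1  162. ]
ring_small [178.0, 527.7] 0.73 [581.6  43.1 162. ]
ring_medium [210.5, 302.5] 0.86 [ 627.9 -178.5  123. ]
```

View pics/w1.png

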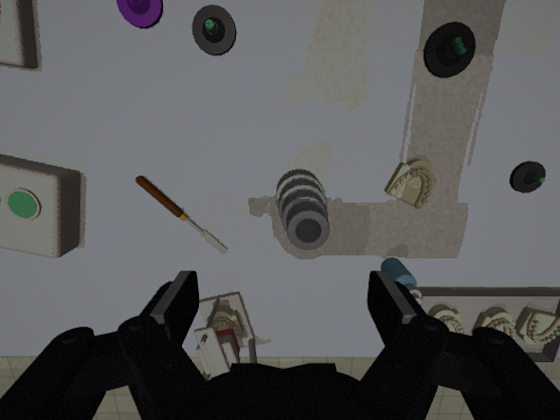

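The wrist picture shows the stack's top ring at (228,308), with formers medium (30,214), large (48,450), small (177,528) and purple (8,140).

```bash
cat >> h.py <<'E'
from scipy.optimize import fsolve
A=np.linspace(0,2*np.pi,60,endpoint=False)
def cyl_hull_c(p,xy,r,z0,z1):
    P=np.array([proj(p,[xy[0]+r*np.cos(a),xy[1]+r*np.sin(a),z])[::-1] for z in(z0,z1) for a in A],np.float32)
    h=cv2.convexHull(P); m=cv2.moments(h); return np.array([m["m01"],m["m10"]])/m["m00"],m["m00"]
def fitcyl(p,mask,r,z0,z1,hull=True):
    "xy of upright cylinder whose silhouette centroid matches the mask; and area ratio"
    cn=max(cv2.findContours(mask.astype(np.uint8),cv2.RETR_EXTERNAL,cv2.CHAIN_APPROX_NONE)[0],key=cv2.contourArea)
    cn=cv2.convexHull(cn) if hull else cn
    m=cv2.moments(cn); rc=np.array([m["m01"],m["m10"]])/m["m00"]
    x0=onz(p,rc,(z0+z1)/2)[:2]
    x=fsolve(lambda q:cyl_hull_c(p,q,r,z0,z1)[0]-rc,x0,epsfcn=1e-3,xtol=1e-4)
    return x, m["m00"]/cyl_hull_c(p,x,r,z0,z1)[1]
DIM=dict(small=(21.5,36,24.5),medium=(26,42,29),large=(30.5,48,33.5),xlarge=(35,54,38))
def darkmask(p,xy,thr=75,w=45):
    r,c=proj(p,[*xy,4]).astype(int); m=np.zeros((420,560),np.uint8)
    a,b=max(0,r-w),max(0,c-w); m[a:r+w,b:c+w]=p["pixels"][a:r+w,b:c+w].max(2)<thr
    k,l,st,ce=cv2.connectedComponentsWithStats(m)
    return l==1+np.argmax(st[1:,4]-5*np.hypot(*(ce[1:]-[c,r]).T))
F=dict(small=(606,172.5),medium=(412,-295),large=(435,21),xlarge=(438,273.5))
def former(p,n):
    return fitcyl(p,darkmask(p,F[n]),DIM[n][2],0,8)
def ring(p,n,z0):
    out=[]
    for k in vision.trace(p,"ring_"+n)[:2]:
        x,a=fitcyl(p,k["pixels"],DIM[n][0],z0,z0+DIM[n][1]); out.append((round(k["conf"],2),x.round(1),round(a,2),np.round(k["position"])))
    return out
E
python3 - <<'E'
from h import *
p=vision.read_camera("wrist")
print(ring(p,"small",144))
for n in ("small","medium","large"): 
    print(n,former(p,n))
    for k in vision.trace(p,"former_"+n)[:2]: print("  tr",k["conf"],k["position"],fitcyl(p,k["pixels"],DIM[n][2],0,8))
for c in("scene","side"): print(c,ring(vision.read_camera(c),"small",144))
E
```

```text
[(0.7, array([ 631.4, -177.2]), 0.94, array([231., 314.])), (0.54, array([584.1, -75.6]), 0.76, array([185., 418.]))]
small (array([607.4323726 , 174.72851757]), 0.9116102040357893)
  tr 0.57 [174.9, 532.0] (array([605.97416202, 174.07787861]), 0.9578773421236214)
medium (array([ 413.16457697, -294.15003744]), 0.9489181515993022)
  tr 0.84 [11.6, 143.4] (array([ 390.36971254, -388.76033892]), 0.6071669018268802)
  tr 0.72 [34.9, 216.0] (array([ 412.36762573, -294.85648507]), 0.9730132308717195)
large (array([434.77038274,  23.26810754]), 0.9742258572659975)
  tr 0.8 [47.5, 451.3] (array([434.6910082 ,  23.18476003]), 0.9877484749501567)
scene [(0.79, array([ 630.5, -178.9]), 0.86, array([239., 254.])), (0.2, array([ 550.8, -395.6]), 0.63, array([282., 152.]))]
side [(0.64, array([ 627.8, -178.2]), 0.88, array([156., 261.]))]
```

{"api": "move_arm", "payload": {
  "deltas": [
    {"tx":0,"ty":-24,"tz":24,"ax":0,"ay":0,"az":0},
    {"tx":30,"ty":0,"tz":0,"ax":0,"ay":0,"az":0},
    {"tx":30,"ty":0,"tz":0,"ax":0,"ay":0,"az":0},
    {"tx":30,"ty":0,"tz":0,"ax":0,"ay":0,"az":0},
    {"tx":30,"ty":0,"tz":0,"ax":0,"ay":0,"az":0},
    {"tx":15,"ty":0,"tz":0,"ax":0,"ay":0,"az":0},
    {"tx":10,"ty":0,"tz":0,"ax":0,"ay":0,"az":0},
    {"tx":6,"ty":0,"tz":0,"ax":0,"ay":0,"az":0},
    {"tx":0,"ty":0,"tz":0,"ax":0,"ay":0,"az":0},
    {"tx":0,"ty":0,"tz":0,"ax":0,"ay":0,"az":0}
  ]
}}

```text
t: 4.37
tool_pos: [628.3, -182.1, 170.3]
eef_rot: [-1.21, 1.208, 1.208]
ft_force: [-0.0, 0.7, -0.1]
grip_width: 85.5
```

{"api": "move_arm", "payload": {
  "deltas": [
    {"tx":0,"ty":0,"tz":0,"ax":0,"ay":0,"az":0},
    {"tx":0,"ty":0,"tz":0,"ax":0,"ay":0,"az":0},
    {"tx":0,"ty":0,"tz":0,"ax":0,"ay":0,"az":0},
    {"tx":0,"ty":0,"tz":0,"ax":0,"ay":0,"az":0},
    {"tx":0,"ty":0,"tz":0,"ax":0,"ay":0,"az":0},
    {"tx":0,"ty":0,"tz":0,"ax":0,"ay":0,"az":0}
  ],
  "grip": 40,
  "grip_force": 40
}}

```text
t: 4.87
tool_pos: [628.2, -182.1, 170.4]
eef_rot: [-1.211, 1.208, 1.208]
ft_force: [-0.8, 0.8, 6.2]
grip_width: 41.3
```

```bash
python3 - <<'E'
from h import *
s=env.read_state(); print(s["tool_pos"],s["grip_width"],s["ft_force"],s["t"])
p=vision.read_camera("side"); q=vision.read_camera("wrist")
r,c=proj(p,[631,-177,150]).astype(int)
a=cv2.resize(p["pixels"][r-35:r+45,c-40:c+40],(400,400)); b=cv2.resize(q["pixels"][190:420,150:400],(400,400))
cv2.imwrite("pics/g1.png",np.hstack([a,b])[:,:,::-1])
E
```

```text
[ 628.24154725 -182.07017374  170.36249737] 41.288999098840684 [-0.78873804  0.78955049  6.21536168] 4.8667
```

View pics/g1.png

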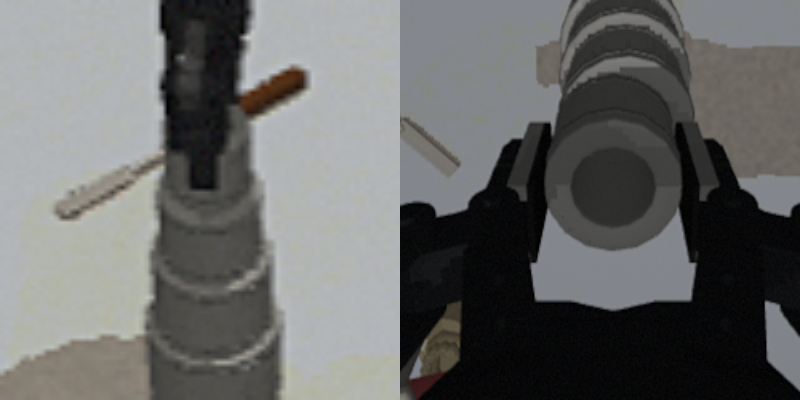

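{"api": "move_arm", "payload": {
  "deltas": [
    {"tx":-6,"ty":0,"tz":0,"ax":0,"ay":0,"az":0},
    {"tx":-16,"ty":0,"tz":0,"ax":0,"ay":0,"az":0},
    {"tx":-20,"ty":0,"tz":0,"ax":0,"ay":0,"az":0},
    {"tx":-18,"ty":0,"tz":0,"ax":0,"ay":0,"az":0},
    {"tx":0,"ty":2,"tz":15,"ax":0,"ay":0,"az":0},
    {"tx":0,"ty":2,"tz":29,"ax":0,"ay":0,"az":0},
    {"tx":0,"ty":2,"tz":29,"ax":0,"ay":0,"az":0},
    {"tx":0,"ty":2,"tz":29,"ax":0,"ay":0,"az":0},
    {"tx":0,"ty":2,"tz":29,"ax":0,"ay":0,"az":0},
    {"tx":0,"ty":2,"tz":29,"ax":0,"ay":0,"az":0},
    {"tx":0,"ty":2,"tz":29,"ax":0,"ay":0,"az":0},
    {"tx":0,"ty":2,"tz":29,"ax":0,"ay":0,"az":0},
    {"tx":0,"ty":2,"tz":29,"ax":0,"ay":0,"az":0},
    {"tx":0,"ty":2,"tz":29,"ax":0,"ay":0,"az":0},
    {"tx":0,"ty":2,"tz":29,"ax":0,"ay":0,"az":0},
    {"tx":0,"ty":2,"tz":29,"ax":0,"ay":0,"az":0},
    {"tx":0,"ty":0,"tz":20,"ax":0,"ay":0,"az":0},
    {"tx":0,"ty":0,"tz":0,"ax":0,"ay":0,"az":0},
    {"tx":0,"ty":0,"tz":0,"ax":0,"ay":0,"az":0}
  ]
}}

```text
t: 6.55
tool_pos: [602.9, 173.3, 228.6]
eef_rot: [-1.211, 1.209, 1.212]
ft_force: [-0.3, 0.1, -1.5]
grip_width: 41.1
```

```bash
cat > chk.py <<'E'
from h import *
import sys
n=sys.argv[1]; zb=float(sys.argv[2]) # ring bottom rel TCP z at grasp
s=env.read_state(); T=s["tool_pos"]; print(T.round(1),s["grip_width"],s["ft_force"].round(1),s["t"],s["joint_pos"].round(2))
ps=[vision.read_camera(c) for c in("wrist","side","scene")]
for p,c in zip(ps,("wrist","side","scene")):
    print(c,ring(p,n,T[2]+zb),[ (round(k["conf"],2),onz(p,k["position"],T[2]+zb+DIM[n][1]/2)[:2].round(1)) for k in vision.landmark_of(p,"ring_"+n)[:1]])
    if len(sys.argv)>3:
        try: print("   former",former(p,n))
        except Exception as e: print(e)
p,q=ps[1],ps[0]
r,c=np.clip(proj(p,[T[0],T[1],T[2]-20]).astype(int),60,360)
a=cv2.resize(p["pixels"][r-60:r+60,max(0,c-60):c+60],(400,400)); b=cv2.resize(q["pixels"][100:400,130:430],(400,400))
cv2.imwrite("pics/%s_%d.png"%(n,s["t"]*100),np.hstack([a,b])[:,:,::-1]); print("%s_%d.png"%(n,s["t"]*100))
E
python3 chk.py small -26.4 f; ls -t pics | head -1
```

```text
[602.9 173.3 228.6] 41.10903007216729 [-0.3  0.1 -1.5] 6.55 [ 0.59  0.29 -0.12 -0.   -1.16 -2.16]
wrist [] [(0.72, array([607.9, 174.2]))]
   former (array([607.55331884, 173.72204858]), 0.9244934949434352)
side [(0.59, array([598.1, 179.6]), 0.55, array([262., 256.]))] [(0.57, array([599.4, 166.7]))]
   former (array([605.23186647, 173.68221666]), 0.8454871717671489)
scene [(0.7, array([612. , 167.8]), 0.57, array([150., 321.]))] [(0.65, array([620.7, 166.4]))]
   former (array([607.65152469, 172.15060525]), 0.833291385486822)
small_655.png
small_655.png
```

View pics/small_655.png

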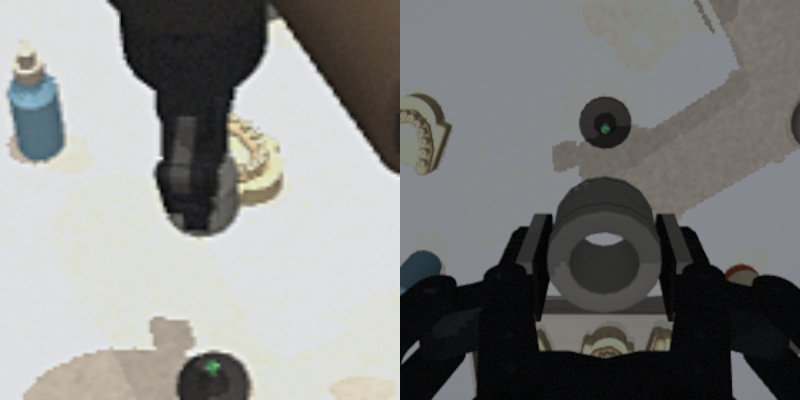

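Side and wrist views show the ring gripped level and upright, with the small former ahead of it. I'll measure its in-grip offset by fitting the top rims.

```bash
cat >> h.py <<'E'
def rimfit(p,n,x0,zt,span=14,zs=(0,)):
    "grid fit of the top rims (outer+bore) to the image gradient; returns x,y,z,score"
    g=cv2.GaussianBlur(cv2.cvtColor(p["pixels"],cv2.COLOR_RGB2GRAY).astype(np.float32),(0,0),0.8)
    gx,gy=cv2.Sobel(g,cv2.CV_32F,1,0),cv2.Sobel(g,cv2.CV_32F,0,1); G=np.minimum(np.hypot(gx,gy),80)
    R=np.array(p["R"]);t=np.array(p["t"]);ro=DIM[n][0]
    a=np.linspace(0,2*np.pi,90,endpoint=False)
    C=np.concatenate([np.c_[r*np.cos(a),r*np.sin(a),0*a] for r in(ro,ro-9)])
    def sc(v):
        q=(C+v)@R.T+t; u=(p["cx"]+f(p)*q[:,0]/q[:,2]).astype(np.float32);w=(p["cy"]+f(p)*q[:,1]/q[:,2]).astype(np.float32)
        return cv2.remap(G,u[None],w[None],cv2.INTER_LINEAR).mean()
    best=max(((sc(np.array([x0[0]+i,x0[1]+j,zt+k])),x0[0]+i,x0[1]+j,zt+k) for i in np.arange(-span,span+.1,1) for j in np.arange(-span,span+.1,1) for k in zs))
    b=max(((sc(np.array([best[1]+i,best[2]+j,best[3]])),best[1]+i,best[2]+j,best[3]) for i in np.arange(-1,1.1,.25) for j in np.arange(-1,1.1,.25)))
    return np.round(b[1:]+b[:1],1)
E
python3 - <<'E'
from h import *
T=env.read_state()["tool_pos"]; p=vision.read_camera("wrist"); print(T)
for zs in ((0,),range(-6,7,2)): print(rimfit(p,"small",(T[0]+3,T[1]),T[2]+9.6,12,zs))
E
```

```text
[603.66194234 171.44362973 229.36467829]
[607.9 171.2 239.   63.7]
[607.9 171.2 239.   63.7]
```

{"api": "move_arm", "payload": {
  "deltas": [
    {"tx":12,"ty":1,"tz":2.8,"ax":0,"ay":0,"az":0},
    {"tx":25,"ty":0,"tz":0,"ax":0,"ay":0,"az":0},
    {"tx":30,"ty":0,"tz":0,"ax":0,"ay":0,"az":0},
    {"tx":30,"ty":0,"tz":0,"ax":0,"ay":0,"az":0},
    {"tx":30,"ty":0,"tz":0,"ax":0,"ay":0,"az":0},
    {"tx":20,"ty":0,"tz":0,"ax":0,"ay":0,"az":0},
    {"tx":10,"ty":0,"tz":0,"ax":0,"ay":0,"az":0},
    {"tx":0,"ty":0,"tz":0,"ax":0,"ay":0,"az":0},
    {"tx":0,"ty":0,"tz":0,"ax":0,"ay":0,"az":0},
    {"tx":0,"ty":0,"tz":0,"ax":0,"ay":0,"az":0}
  ]
}}

```text
t: 7.88
tool_pos: [603.7, 175.4, 74.0]
eef_rot: [-1.21, 1.206, 1.208]
ft_force: [-0.3, -0.1, -0.2]
grip_width: 41.1
```

```bash
python3 - <<'E'
from h import *
T=env.read_state()["tool_pos"]; p=vision.read_camera("wrist"); print(T)
print(rimfit(p,"small",(T[0]+4,T[1]),T[2]+9.6,8))
for c in("side","scene"):
    q=vision.read_camera(c); print(c,rimfit(q,"small",(T[0]+4,T[1]),T[2]+9.6,8))
im=p["pixels"]; m=(im.max(2)<75)
save(p,"w2.png",(60,360,130,430),2)
print(env.read_state()["tool_pos"])
E
```

```text
[603.70427005 175.3749572   73.9763693 ]
[607.7 174.9  83.6  64.4]
side [605.2 170.6  83.6  61.5]
scene [610.2 177.1  83.6  59.7]
[603.40689418 175.32693516  73.94277712]
```

View pics/w2.png

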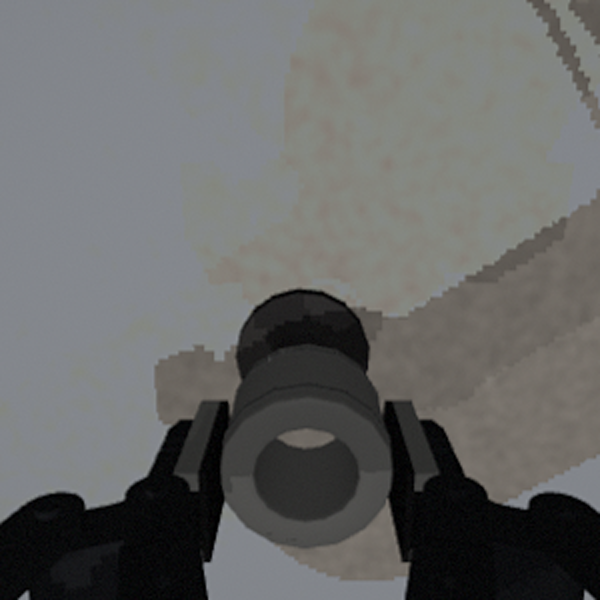

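{"api": "move_arm", "payload": {
  "deltas": [
    {"tx":8,"ty":0,"tz":-0.8,"ax":0,"ay":0,"az":0},
    {"tx":8,"ty":0,"tz":0,"ax":0,"ay":0,"az":0},
    {"tx":7,"ty":0,"tz":0,"ax":0,"ay":0,"az":0},
    {"tx":6,"ty":0,"tz":0,"ax":0,"ay":0,"az":0},
    {"tx":4,"ty":0,"tz":0,"ax":0,"ay":0,"az":0},
    {"tx":2,"ty":0,"tz":0,"ax":0,"ay":0,"az":0},
    {"tx":1,"ty":0,"tz":0,"ax":0,"ay":0,"az":0},
    {"tx":0,"ty":0,"tz":0,"ax":0,"ay":0,"az":0},
    {"tx":0,"ty":0,"tz":0,"ax":0,"ay":0,"az":0}
  ]
}}

```text
t: 8.78
tool_pos: [602.7, 174.2, 36.5]
eef_rot: [-1.209, 1.209, 1.209]
ft_force: [-0.3, -0.1, -0.9]
grip_width: 41.0
```

{"api": "move_arm", "payload": {
  "deltas": [
    {"tx":1,"ty":0,"tz":0,"ax":0,"ay":0,"az":0},
    {"tx":1,"ty":0,"tz":0,"ax":0,"ay":0,"az":0},
    {"tx":0,"ty":0,"tz":0,"ax":0,"ay":0,"az":0},
    {"tx":0,"ty":0,"tz":0,"ax":0,"ay":0,"az":0}
  ]
}}

```text
t: 9.12
tool_pos: [602.6, 174.1, 34.4]
eef_rot: [-1.209, 1.209, 1.209]
ft_force: [-1.1, 0.4, -0.1]
grip_width: 41.1
```

{"api": "move_arm", "payload": {
  "deltas": [
    {"tx":0.7,"ty":0,"tz":0,"ax":0,"ay":0,"az":0},
    {"tx":0,"ty":0,"tz":0,"ax":0,"ay":0,"az":0},
    {"tx":0,"ty":0,"tz":0,"ax":0,"ay":0,"az":0}
  ]
}}

```text
t: 9.37
tool_pos: [602.7, 174.1, 34.4]
eef_rot: [-1.21, 1.209, 1.209]
ft_force: [-2.5, 0.1, 5.5]
grip_width: 41.1
```

{"api": "move_arm", "payload": {
  "deltas": [
    {"tx":0.7,"ty":0,"tz":0,"ax":0,"ay":0,"az":0},
    {"tx":0,"ty":0,"tz":0,"ax":0,"ay":0,"az":0},
    {"tx":0,"ty":0,"tz":0,"ax":0,"ay":0,"az":0}
  ]
}}

```text
t: 9.62
tool_pos: [602.7, 174.1, 34.4]
eef_rot: [-1.21, 1.208, 1.209]
ft_force: [-4.1, -0.2, 11.7]
grip_width: 41.3
```

{"api": "move_arm", "payload": {
  "deltas": [
    {"tx":-1,"ty":0,"tz":0,"ax":0,"ay":0,"az":0},
    {"tx":0,"ty":0,"tz":0,"ax":0,"ay":0,"az":0},
    {"tx":0,"ty":0,"tz":0,"ax":0,"ay":0,"az":0},
    {"tx":0,"ty":0,"tz":0,"ax":0,"ay":0,"az":0},
    {"tx":0,"ty":0,"tz":0,"ax":0,"ay":0,"az":0}
  ],
  "grip": 75
}}

```text
t: 10.03
tool_pos: [602.5, 174.0, 33.7]
eef_rot: [-1.209, 1.209, 1.209]
ft_force: [-0.1, -0.0, 0.4]
grip_width: 64.0
```

{"api": "move_arm", "payload": {
  "deltas": [
    {"tx":-10,"ty":0,"tz":0,"ax":0,"ay":0,"az":0},
    {"tx":-25,"ty":0,"tz":0,"ax":0,"ay":0,"az":0},
    {"tx":-35,"ty":0,"tz":0,"ax":0,"ay":0,"az":0},
    {"tx":-35,"ty":0,"tz":0,"ax":0,"ay":0,"az":0},
    {"tx":-25,"ty":0,"tz":-20,"ax":0,"ay":0,"az":0},
    {"tx":-22,"ty":0,"tz":-30,"ax":0,"ay":0,"az":0},
    {"tx":-22,"ty":0,"tz":-30,"ax":0,"ay":0,"az":0},
    {"tx":-20,"ty":0,"tz":-30,"ax":0,"ay":0,"az":0},
    {"tx":-20,"ty":0,"tz":-30,"ax":0,"ay":0,"az":0},
    {"tx":-20,"ty":0,"tz":-30,"ax":0,"ay":0,"az":0},
    {"tx":0,"ty":0,"tz":-35,"ax":0,"ay":0,"az":0},
    {"tx":0,"ty":0,"tz":-35,"ax":0,"ay":0,"az":0},
    {"tx":0,"ty":0,"tz":-35,"ax":0,"ay":0,"az":0},
    {"tx":0,"ty":0,"tz":-35,"ax":0,"ay":0,"az":0},
    {"tx":0,"ty":0,"tz":-30,"ax":0,"ay":0,"az":0},
    {"tx":0,"ty":0,"tz":-13,"ax":0,"ay":0,"az":0},
    {"tx":0,"ty":0,"tz":0,"ax":0,"ay":0,"az":0},
    {"tx":0,"ty":0,"tz":0,"ax":0,"ay":0,"az":0},
    {"tx":0,"ty":0,"tz":0,"ax":0,"ay":0,"az":0}
  ],
  "grip": 100
}}

```text
t: 11.62
tool_pos: [602.6, -178.4, 268.2]
eef_rot: [-1.209, 1.209, 1.209]
ft_force: [-0.2, -0.4, 0.2]
grip_width: 85.4
```

```bash
python3 - <<'E'
from h import *
s=env.read_state();T=s["tool_pos"]; p=vision.read_camera("wrist"); print(T,s["t"])
print(rimfit(p,"medium",(630,-178),144,14)); print(ring(p,"medium",102))
for n in("medium","large"): print(former(p,n))
a=vision.read_camera("side");b=vision.read_camera("scene")
for q in(a,b): print(rimfit(q,"small",(607,174),44,8), rimfit(q,"medium",(630,-178),144,10))
def cr(q,w=50):
    r,c=proj(q,[606,174,20]).astype(int); return cv2.resize(q["pixels"][r-w:r+w,c-w:c+w],(400,400),interpolation=cv2.INTER_CUBIC)
cv2.imwrite("pics/s1.png",np.hstack([cr(a),cr(b)])[:,:,::-1])
E
```

```text
[ 602.63279931 -178.40540973  268.19174788] 11.6167
[ 631.2 -177.5  144.    75.1]
[(0.73, array([ 630.7, -177.5]), 0.96, array([238., 284.]))]
(array([ 415.15314515, -294.34924041]), 0.8825184593946371)
(array([434.72324283,  23.40786929]), 0.9713409090510289)
[603.5 173.8  44.   79.2] [ 628.2 -177.8  144.    71.8]
[606.5 171.   44.   78.7] [ 630.8 -170.2  144.    55.9]
```

View pics/s1.png

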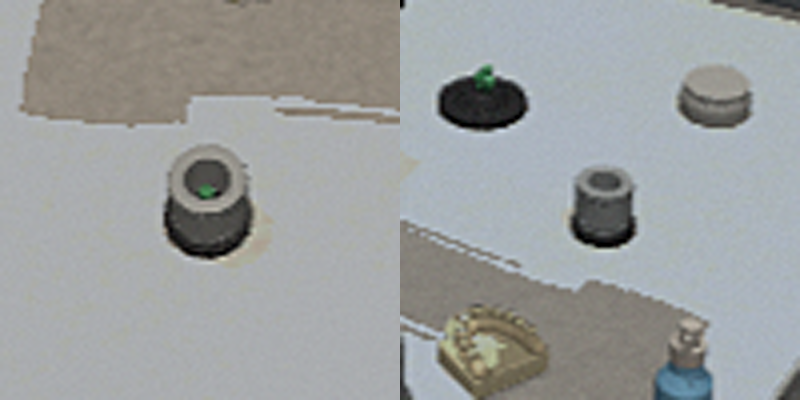

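Views show the small ring seated upright on its flange, with the wax centred in the bore. Next is the medium ring, measured at (631.2,-177.5).

{"api": "move_arm", "payload": {
  "deltas": [
    {"tx":5,"ty":-10,"tz":0.9,"ax":0,"ay":0,"az":0},
    {"tx":20,"ty":-10,"tz":0,"ax":0,"ay":0,"az":0},
    {"tx":25,"ty":-8.6,"tz":0,"ax":0,"ay":0,"az":0},
    {"tx":28,"ty":0,"tz":0,"ax":0,"ay":0,"az":0},
    {"tx":25,"ty":0,"tz":0,"ax":0,"ay":0,"az":0},
    {"tx":20,"ty":0,"tz":0,"ax":0,"ay":0,"az":0},
    {"tx":10,"ty":0,"tz":0,"ax":0,"ay":0,"az":0},
    {"tx":5,"ty":0,"tz":0,"ax":0,"ay":0,"az":0},
    {"tx":0,"ty":0,"tz":0,"ax":0,"ay":0,"az":0},
    {"tx":0,"ty":0,"tz":0,"ax":0,"ay":0,"az":0}
  ]
}}

```text
t: 12.65
tool_pos: [632.1, -178.0, 130.8]
eef_rot: [-1.211, 1.208, 1.209]
ft_force: [-0.6, -0.1, -0.6]
grip_width: 85.5
```

{"api": "move_arm", "payload": {
  "deltas": [
    {"tx":0,"ty":0,"tz":0,"ax":0,"ay":0,"az":0},
    {"tx":0,"ty":0,"tz":0,"ax":0,"ay":0,"az":0},
    {"tx":0,"ty":0,"tz":0,"ax":0,"ay":0,"az":0},
    {"tx":0,"ty":0,"tz":0,"ax":0,"ay":0,"az":0},
    {"tx":0,"ty":0,"tz":0,"ax":0,"ay":0,"az":0},
    {"tx":0,"ty":0,"tz":0,"ax":0,"ay":0,"az":0}
  ],
  "grip": 50,
  "grip_force": 40
}}

```text
t: 13.15
tool_pos: [632.2, -178.2, 131.5]
eef_rot: [-1.211, 1.207, 1.207]
ft_force: [0.6, 0.7, 5.8]
grip_width: 50.8
```

{"api": "move_arm", "payload": {
  "deltas": [
    {"tx":-5,"ty":0,"tz":0,"ax":0,"ay":0,"az":0},
    {"tx":-20,"ty":0,"tz":0,"ax":0,"ay":0,"az":0},
    {"tx":-25,"ty":0,"tz":0,"ax":0,"ay":0,"az":0},
    {"tx":-25,"ty":0,"tz":0,"ax":0,"ay":0,"az":0},
    {"tx":-15,"ty":8,"tz":-4,"ax":0,"ay":0,"az":0},
    {"tx":0,"ty":20,"tz":-10,"ax":0,"ay":0,"az":0},
    {"tx":0,"ty":24,"tz":-13,"ax":0,"ay":0,"az":0},
    {"tx":0,"ty":24,"tz":-13,"ax":0,"ay":0,"az":0},
    {"tx":0,"ty":24,"tz":-13,"ax":0,"ay":0,"az":0},
    {"tx":0,"ty":24,"tz":-13,"ax":0,"ay":0,"az":0},
    {"tx":0,"ty":24,"tz":-13,"ax":0,"ay":0,"az":0},
    {"tx":0,"ty":24,"tz":-13,"ax":0,"ay":0,"az":0},
    {"tx":0,"ty":24,"tz":-13,"ax":0,"ay":0,"az":0},
    {"tx":0,"ty":15,"tz":-8,"ax":0,"ay":0,"az":0},
    {"tx":0,"ty":8,"tz":-4,"ax":0,"ay":0,"az":0},
    {"tx":0,"ty":0,"tz":0,"ax":0,"ay":0,"az":0},
    {"tx":0,"ty":0,"tz":0,"ax":0,"ay":0,"az":0},
    {"tx":0,"ty":0,"tz":0,"ax":0,"ay":0,"az":0}
  ]
}}

```text
t: 14.65
tool_pos: [413.1, -295.0, 220.0]
eef_rot: [-1.21, 1.209, 1.209]
ft_force: [0.3, 0.7, -0.6]
grip_width: 51.0
```

```bash
cat > m.py <<'E'
from h import *
import sys
n=sys.argv[1]; zt=float(sys.argv[2])  # ring top rel. TCP
s=env.read_state();T=s["tool_pos"]; p=vision.read_camera("wrist"); print(T.round(1),s["t"],s["grip_width"],s["ft_force"].round(1))
print("ring",rimfit(p,n,T[:2],T[2]+zt,8),rimfit(p,n,T[:2],T[2]+zt,8,range(-6,7,2)))
print("former",former(p,n))
for k in vision.trace(p,"former_"+n)[:2]: print("  tr",round(k["conf"],2),fitcyl(p,k["pixels"],DIM[n][2],0,8))
save(p,"m_%s.png"%n,(0,420,60,500),1.3)
E
python3 m.py medium 12.5
```

```text
[ 413.1 -295.   220. ] 14.65 50.978739153432066 [ 0.3  0.7 -0.6]
ring [ 412.6 -295.2  232.5   70.7] [ 413.8 -295.2  230.5   66. ]
former (array([ 413.46636449, -294.11130376]), 0.9438741394411999)
  tr 0.92 (array([ 412.89820632, -294.34075997]), 0.9432766222650658)
  tr 0.66 (array([ 380.50212891, -389.0737439 ]), 0.9569613708298823)
```

{"api": "move_arm", "payload": {
  "deltas": [
    {"tx":10,"ty":-0.6,"tz":1,"ax":0,"ay":0,"az":0},
    {"tx":25,"ty":0,"tz":0,"ax":0,"ay":0,"az":0},
    {"tx":30,"ty":0,"tz":0,"ax":0,"ay":0,"az":0},
    {"tx":30,"ty":0,"tz":0,"ax":0,"ay":0,"az":0},
    {"tx":25,"ty":0,"tz":0,"ax":0,"ay":0,"az":0},
    {"tx":14,"ty":0,"tz":0,"ax":0,"ay":0,"az":0},
    {"tx":6,"ty":0,"tz":0,"ax":0,"ay":0,"az":0},
    {"tx":0,"ty":0,"tz":0,"ax":0,"ay":0,"az":0},
    {"tx":0,"ty":0,"tz":0,"ax":0,"ay":0,"az":0},
    {"tx":0,"ty":0,"tz":0,"ax":0,"ay":0,"az":0}
  ]
}}

```text
t: 15.58
tool_pos: [413.8, -294.3, 80.8]
eef_rot: [-1.211, 1.208, 1.208]
ft_force: [0.5, -0.2, -0.5]
grip_width: 50.8
```

```bash
python3 m.py medium 12.5|head -2
```

```text
[ 413.8 -294.3   80.8] 15.5833 50.83449876720853 [ 0.5 -0.2 -0.5]
ring [ 413.3 -294.5   93.3   70.6] [ 414.6 -294.5   91.3   66.5]
```

Aligned within 0.5 mm, so I'll go down to near the seat (TCP about 37.5).

{"api": "move_arm", "payload": {
  "deltas": [
    {"tx":8,"ty":0,"tz":0,"ax":0,"ay":0,"az":0},
    {"tx":9,"ty":0,"tz":0,"ax":0,"ay":0,"az":0},
    {"tx":8,"ty":0,"tz":0,"ax":0,"ay":0,"az":0},
    {"tx":7,"ty":0,"tz":0,"ax":0,"ay":0,"az":0},
    {"tx":5,"ty":0,"tz":0,"ax":0,"ay":0,"az":0},
    {"tx":3,"ty":0,"tz":0,"ax":0,"ay":0,"az":0},
    {"tx":1.5,"ty":0,"tz":0,"ax":0,"ay":0,"az":0},
    {"tx":0,"ty":0,"tz":0,"ax":0,"ay":0,"az":0},
    {"tx":0,"ty":0,"tz":0,"ax":0,"ay":0,"az":0}
  ]
}}

```text
t: 16.43
tool_pos: [413.1, -294.2, 38.5]
eef_rot: [-1.21, 1.209, 1.209]
ft_force: [0.6, 1.1, -0.9]
grip_width: 51.3
```

{"api": "move_arm", "payload": {
  "deltas": [
    {"tx":1,"ty":0,"tz":0,"ax":0,"ay":0,"az":0},
    {"tx":0.5,"ty":0,"tz":0,"ax":0,"ay":0,"az":0},
    {"tx":0,"ty":0,"tz":0,"ax":0,"ay":0,"az":0},
    {"tx":0,"ty":0,"tz":0,"ax":0,"ay":0,"az":0}
  ]
}}

```text
t: 16.77
tool_pos: [413.2, -294.2, 37.5]
eef_rot: [-1.21, 1.209, 1.209]
ft_force: [-0.7, 1.7, 5.8]
grip_width: 51.0
```

{"api": "move_arm", "payload": {
  "deltas": [
    {"tx":0.8,"ty":0,"tz":0,"ax":0,"ay":0,"az":0},
    {"tx":0,"ty":0,"tz":0,"ax":0,"ay":0,"az":0},
    {"tx":0,"ty":0,"tz":0,"ax":0,"ay":0,"az":0}
  ]
}}

```text
t: 17.02
tool_pos: [413.3, -294.2, 37.4]
eef_rot: [-1.211, 1.208, 1.209]
ft_force: [-2.0, 3.3, 14.0]
grip_width: 51.0
```

{"api": "move_arm", "payload": {
  "deltas": [
    {"tx":-1.2,"ty":0,"tz":0,"ax":0,"ay":0,"az":0},
    {"tx":0,"ty":0,"tz":0,"ax":0,"ay":0,"az":0},
    {"tx":0,"ty":0,"tz":0,"ax":0,"ay":0,"az":0},
    {"tx":0,"ty":0,"tz":0,"ax":0,"ay":0,"az":0},
    {"tx":0,"ty":0,"tz":0,"ax":0,"ay":0,"az":0}
  ],
  "grip": 85
}}

```text
t: 17.43
tool_pos: [412.8, -294.1, 37.1]
eef_rot: [-1.209, 1.209, 1.21]
ft_force: [0.1, 0.9, -0.3]
grip_width: 72.3
```

{"api": "move_arm", "payload": {
  "deltas": [
    {"tx":-10,"ty":0,"tz":0,"ax":0,"ay":0,"az":0},
    {"tx":-25,"ty":0,"tz":0,"ax":0,"ay":0,"az":0},
    {"tx":-30,"ty":0,"tz":0,"ax":0,"ay":0,"az":0},
    {"tx":-30,"ty":0,"tz":0,"ax":0,"ay":0,"az":0},
    {"tx":-30,"ty":0,"tz":0,"ax":0,"ay":0,"az":0},
    {"tx":-25,"ty":-10,"tz":6,"ax":0,"ay":0,"az":0},
    {"tx":-20,"ty":-18,"tz":11,"ax":0,"ay":0,"az":0},
    {"tx":-15,"ty":-24,"tz":14.5,"ax":0,"ay":0,"az":0},
    {"tx":-5,"ty":-26,"tz":16,"ax":0,"ay":0,"az":0},
    {"tx":0,"ty":-26,"tz":16,"ax":0,"ay":0,"az":0},
    {"tx":0,"ty":-26,"tz":16,"ax":0,"ay":0,"az":0},
    {"tx":0,"ty":-26,"tz":16,"ax":0,"ay":0,"az":0},
    {"tx":0,"ty":-22,"tz":13,"ax":0,"ay":0,"az":0},
    {"tx":0,"ty":-14,"tz":8,"ax":0,"ay":0,"az":0},
    {"tx":0,"ty":0,"tz":0,"ax":0,"ay":0,"az":0},
    {"tx":0,"ty":0,"tz":0,"ax":0,"ay":0,"az":0},
    {"tx":0,"ty":0,"tz":0,"ax":0,"ay":0,"az":0}
  ],
  "grip": 100
}}

```text
t: 18.85
tool_pos: [604.2, -177.8, 227.4]
eef_rot: [-1.209, 1.21, 1.21]
ft_force: [0.6, 0.3, 0.4]
grip_width: 85.4
```

```bash
python3 - <<'E'
from h import *
s=env.read_state();T=s["tool_pos"]; p=vision.read_camera("wrist"); print(T,s["t"])
print(rimfit(p,"large",(630,-178),102,14)); print(ring(p,"large",54))
a=vision.read_camera("side");b=vision.read_camera("scene")
for q in(a,b): print(rimfit(q,"medium",(413,-294),50,8), rimfit(q,"large",(630,-178),102,10))
def cr(q,w=40):
    r,c=proj(q,[413,-294,20]).astype(int); return cv2.resize(q["pixels"][r-w:r+w,c-w:c+w],(400,400),interpolation=cv2.INTER_CUBIC)
cv2.imwrite("pics/s2.png",np.hstack([cr(a),cr(b)])[:,:,::-1])
E
```

```text
[ 604.15261501 -177.80826748  227.3898784 ] 18.85
[ 631.5 -177.   102.    69.1]
[(0.58, array([ 630.9, -177.2]), 0.95, array([239., 281.]))]
[ 409.5 -294.5   50.    79.7] [ 628.8 -177.5  102.    74.6]
[ 413.  -295.2   50.    79.9] [ 631.5 -179.5  102.    56.7]
```

View pics/s2.png

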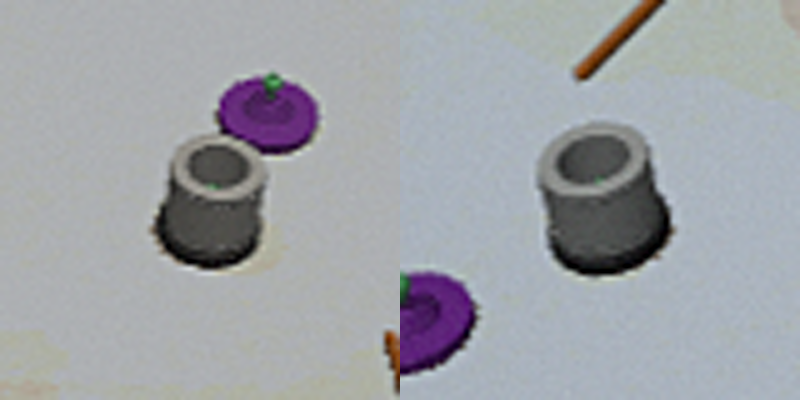

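The medium ring sits upright on the black former in both views, clear of the purple one. Next is the large ring at (631.5,-177).

{"api": "move_arm", "payload": {
  "deltas": [
    {"tx":5,"ty":-10,"tz":0.8,"ax":0,"ay":0,"az":0},
    {"tx":20,"ty":-10,"tz":0,"ax":0,"ay":0,"az":0},
    {"tx":25,"ty":-7,"tz":0,"ax":0,"ay":0,"az":0},
    {"tx":28,"ty":0,"tz":0,"ax":0,"ay":0,"az":0},
    {"tx":25,"ty":0,"tz":0,"ax":0,"ay":0,"az":0},
    {"tx":20,"ty":0,"tz":0,"ax":0,"ay":0,"az":0},
    {"tx":10,"ty":0,"tz":0,"ax":0,"ay":0,"az":0},
    {"tx":6,"ty":0,"tz":0,"ax":0,"ay":0,"az":0},
    {"tx":0,"ty":0,"tz":0,"ax":0,"ay":0,"az":0},
    {"tx":0,"ty":0,"tz":0,"ax":0,"ay":0,"az":0}
  ]
}}

```text
t: 19.88
tool_pos: [632.5, -177.0, 89.2]
eef_rot: [-1.21, 1.208, 1.209]
ft_force: [-0.1, -0.0, 0.5]
grip_width: 85.2
```

{"api": "move_arm", "payload": {
  "deltas": [
    {"tx":0,"ty":0,"tz":0,"ax":0,"ay":0,"az":0},
    {"tx":0,"ty":0,"tz":0,"ax":0,"ay":0,"az":0},
    {"tx":0,"ty":0,"tz":0,"ax":0,"ay":0,"az":0},
    {"tx":0,"ty":0,"tz":0,"ax":0,"ay":0,"az":0},
    {"tx":0,"ty":0,"tz":0,"ax":0,"ay":0,"az":0},
    {"tx":0,"ty":0,"tz":0,"ax":0,"ay":0,"az":0}
  ],
  "grip": 60,
  "grip_force": 45
}}

```text
t: 20.38
tool_pos: [633.0, -176.8, 90.2]
eef_rot: [-1.212, 1.207, 1.207]
ft_force: [-0.2, 1.0, 7.0]
grip_width: 58.3
```

{"api": "move_arm", "payload": {
  "deltas": [
    {"tx":-5,"ty":0,"tz":0,"ax":0,"ay":0,"az":0},
    {"tx":-20,"ty":0,"tz":0,"ax":0,"ay":0,"az":0},
    {"tx":-30,"ty":0,"tz":0,"ax":0,"ay":0,"az":0},
    {"tx":-30,"ty":0,"tz":0,"ax":0,"ay":0,"az":0},
    {"tx":-25,"ty":8,"tz":8,"ax":0,"ay":0,"az":0},
    {"tx":-15,"ty":18,"tz":18,"ax":0,"ay":0,"az":0},
    {"tx":-10,"ty":22,"tz":22,"ax":0,"ay":0,"az":0},
    {"tx":0,"ty":22,"tz":22,"ax":0,"ay":0,"az":0},
    {"tx":0,"ty":22,"tz":22,"ax":0,"ay":0,"az":0},
    {"tx":0,"ty":22,"tz":22,"ax":0,"ay":0,"az":0},
    {"tx":0,"ty":22,"tz":22,"ax":0,"ay":0,"az":0},
    {"tx":0,"ty":22,"tz":22,"ax":0,"ay":0,"az":0},
    {"tx":0,"ty":22,"tz":22,"ax":0,"ay":0,"az":0},
    {"tx":0,"ty":12,"tz":13,"ax":0,"ay":0,"az":0},
    {"tx":0,"ty":6,"tz":7,"ax":0,"ay":0,"az":0},
    {"tx":0,"ty":0,"tz":0,"ax":0,"ay":0,"az":0},
    {"tx":0,"ty":0,"tz":0,"ax":0,"ay":0,"az":0},
    {"tx":0,"ty":0,"tz":0,"ax":0,"ay":0,"az":0}
  ]
}}

```text
t: 21.88
tool_pos: [434.3, 23.0, 223.5]
eef_rot: [-1.209, 1.209, 1.209]
ft_force: [0.2, 0.3, -0.5]
grip_width: 58.8
```

```bash
python3 m.py large 11.8
```

```text
[434.3  23.  223.5] 21.8833 58.75562683013123 [ 0.2  0.3 -0.5]
ring [433.3  22.7 235.3  68.2] [433.3  22.7 235.3  68.2]
former (array([453.76192909,  22.33957147]), 1.9133955622064613)
  tr 0.85 (array([431.07800888,  22.58575175]), 0.8462700251235067)
```

{"api": "move_arm", "payload": {
  "deltas": [
    {"tx":10,"ty":-1.4,"tz":0.6,"ax":0,"ay":0,"az":0},
    {"tx":25,"ty":0,"tz":0,"ax":0,"ay":0,"az":0},
    {"tx":30,"ty":0,"tz":0,"ax":0,"ay":0,"az":0},
    {"tx":30,"ty":0,"tz":0,"ax":0,"ay":0,"az":0},
    {"tx":20,"ty":0,"tz":0,"ax":0,"ay":0,"az":0},
    {"tx":14,"ty":0,"tz":0,"ax":0,"ay":0,"az":0},
    {"tx":6,"ty":0,"tz":0,"ax":0,"ay":0,"az":0},
    {"tx":0,"ty":0,"tz":0,"ax":0,"ay":0,"az":0},
    {"tx":0,"ty":0,"tz":0,"ax":0,"ay":0,"az":0},
    {"tx":0,"ty":0,"tz":0,"ax":0,"ay":0,"az":0}
  ]
}}

```text
t: 22.82
tool_pos: [436.1, 24.0, 89.1]
eef_rot: [-1.21, 1.208, 1.209]
ft_force: [-0.6, 0.5, -1.3]
grip_width: 58.7
```

```bash
python3 m.py large 11.8|head -2; python3 - <<'E'
from h import *
T=env.read_state()["tool_pos"]
p=vision.read_camera("wrist"); im=p["pixels"].copy()
for z,r,x,col in((8,33.5,(434.7,23.3),(255,0,0)),(T[2]+11.8,30.5,(434.7,23.3),(0,255,0))):
    P=np.array([proj(p,[x[0]+r*np.cos(a),x[1]+r*np.sin(a),z])[::-1] for a in A])
    im=cv2.polylines(np.ascontiguousarray(im),[np.int32(P*8)],True,col,1,cv2.LINE_AA,3)
cv2.imwrite("pics/w3.png",cv2.resize(im[130:400,140:420],None,fx=2.2,fy=2.2)[:,:,::-1])
E
```

```text
[436.1  24.   89.1] 22.8167 58.70848880832967 [-0.6  0.5 -1.3]
ring [435.1  23.7 100.9  69.2] [435.1  23.7 100.9  69.2]
```

View pics/w3.png

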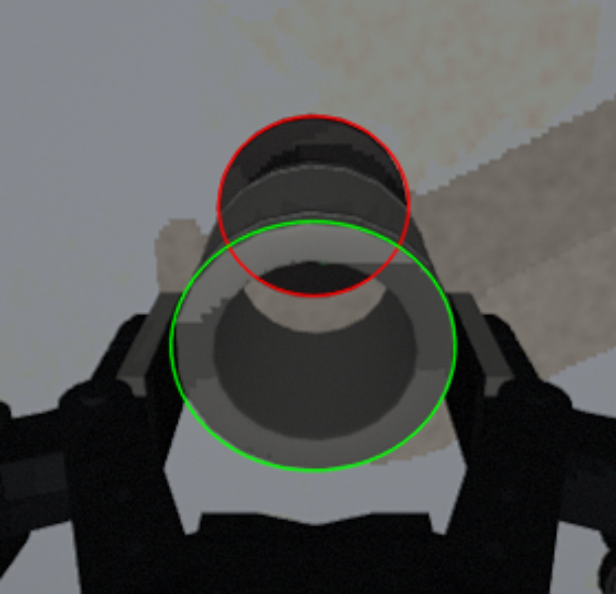

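The flange (red) and ring top (green) overlays both match the picture, so I'll lower.

{"api": "move_arm", "payload": {
  "deltas": [
    {"tx":8,"ty":0,"tz":0,"ax":0,"ay":0,"az":0},
    {"tx":9,"ty":0,"tz":0,"ax":0,"ay":0,"az":0},
    {"tx":8,"ty":0,"tz":0,"ax":0,"ay":0,"az":0},
    {"tx":8,"ty":0,"tz":0,"ax":0,"ay":0,"az":0},
    {"tx":5,"ty":0,"tz":0,"ax":0,"ay":0,"az":0},
    {"tx":3,"ty":0,"tz":0,"ax":0,"ay":0,"az":0},
    {"tx":1.5,"ty":0,"tz":0,"ax":0,"ay":0,"az":0},
    {"tx":0,"ty":0,"tz":0,"ax":0,"ay":0,"az":0},
    {"tx":0,"ty":0,"tz":0,"ax":0,"ay":0,"az":0}
  ]
}}

```text
t: 23.72
tool_pos: [435.4, 23.9, 45.9]
eef_rot: [-1.209, 1.209, 1.209]
ft_force: [0.3, 0.3, -0.5]
grip_width: 58.5
```

{"api": "move_arm", "payload": {
  "deltas": [
    {"tx":1,"ty":0,"tz":0,"ax":0,"ay":0,"az":0},
    {"tx":0.7,"ty":0,"tz":0,"ax":0,"ay":0,"az":0},
    {"tx":0,"ty":0,"tz":0,"ax":0,"ay":0,"az":0},
    {"tx":0,"ty":0,"tz":0,"ax":0,"ay":0,"az":0}
  ]
}}

```text
t: 24.05
tool_pos: [435.3, 23.8, 44.2]
eef_rot: [-1.209, 1.209, 1.209]
ft_force: [0.3, -0.3, -0.6]
grip_width: 58.7
```

{"api": "move_arm", "payload": {
  "deltas": [
    {"tx":0.8,"ty":0,"tz":0,"ax":0,"ay":0,"az":0},
    {"tx":0,"ty":0,"tz":0,"ax":0,"ay":0,"az":0},
    {"tx":0,"ty":0,"tz":0,"ax":0,"ay":0,"az":0}
  ]
}}

```text
t: 24.3
tool_pos: [435.3, 23.9, 44.1]
eef_rot: [-1.21, 1.209, 1.209]
ft_force: [-3.6, 0.9, 11.6]
grip_width: 58.6
```

{"api": "move_arm", "payload": {
  "deltas": [
    {"tx":-1,"ty":0,"tz":0,"ax":0,"ay":0,"az":0},
    {"tx":0,"ty":0,"tz":0,"ax":0,"ay":0,"az":0},
    {"tx":0,"ty":0,"tz":0,"ax":0,"ay":0,"az":0},
    {"tx":0,"ty":0,"tz":0,"ax":0,"ay":0,"az":0},
    {"tx":0,"ty":0,"tz":0,"ax":0,"ay":0,"az":0}
  ],
  "grip": 100
}}

```text
t: 24.72
tool_pos: [435.2, 23.8, 44.2]
eef_rot: [-1.209, 1.209, 1.209]
ft_force: [0.3, -1.0, 0.6]
grip_width: 85.5
```

{"api": "move_arm", "payload": {
  "deltas": [
    {"tx":-10,"ty":0,"tz":0,"ax":0,"ay":0,"az":0},
    {"tx":-25,"ty":0,"tz":0,"ax":0,"ay":0,"az":0},
    {"tx":-30,"ty":0,"tz":0,"ax":0,"ay":0,"az":0},
    {"tx":-30,"ty":0,"tz":0,"ax":0,"ay":0,"az":0},
    {"tx":-25,"ty":0,"tz":0,"ax":0,"ay":0,"az":0},
    {"tx":-15,"ty":-10,"tz":-12,"ax":0,"ay":0,"az":0},
    {"tx":0,"ty":-18,"tz":-21,"ax":0,"ay":0,"az":0},
    {"tx":0,"ty":-20,"tz":-24,"ax":0,"ay":0,"az":0},
    {"tx":0,"ty":-20,"tz":-24,"ax":0,"ay":0,"az":0},
    {"tx":0,"ty":-20,"tz":-24,"ax":0,"ay":0,"az":0},
    {"tx":0,"ty":-20,"tz":-24,"ax":0,"ay":0,"az":0},
    {"tx":0,"ty":-20,"tz":-24,"ax":0,"ay":0,"az":0},
    {"tx":0,"ty":-20,"tz":-24,"ax":0,"ay":0,"az":0},
    {"tx":0,"ty":-15,"tz":-18,"ax":0,"ay":0,"az":0},
    {"tx":0,"ty":-6,"tz":-7,"ax":0,"ay":0,"az":0},
    {"tx":0,"ty":0,"tz":0,"ax":0,"ay":0,"az":0},
    {"tx":0,"ty":0,"tz":0,"ax":0,"ay":0,"az":0},
    {"tx":0,"ty":0,"tz":0,"ax":0,"ay":0,"az":0}
  ]
}}

```text
t: 26.22
tool_pos: [603.6, -177.5, 179.1]
eef_rot: [-1.209, 1.209, 1.21]
ft_force: [0.4, -0.2, 0.0]
grip_width: 85.4
```

```bash
python3 - <<'E'
from h import *
s=env.read_state();T=s["tool_pos"]; p=vision.read_camera("wrist"); print(T,s["t"])
print(rimfit(p,"xlarge",(630,-178),54,14)); print(ring(p,"xlarge",0))
a=vision.read_camera("side");b=vision.read_camera("scene")
for q in(a,b): print(rimfit(q,"large",(435,23),56,8), rimfit(q,"xlarge",(630,-178),54,10))
def cr(q,w=45):
    r,c=proj(q,[435,23,20]).astype(int); return cv2.resize(q["pixels"][r-w:r+w,c-w:c+w],(400,400),interpolation=cv2.INTER_CUBIC)
cv2.imwrite("pics/s3.png",np.hstack([cr(a),cr(b)])[:,:,::-1])
E
```

```text
[ 603.57421867 -177.50867874  179.08637236] 26.2167
[ 631.2 -177.5   54.    70.9]
[(0.73, array([ 630.8, -177.4]), 0.96, array([244., 284.]))]
[430.8  24.   56.   65.9] [ 628.8 -178.    54.    75.5]
[443.5  27.   56.   54.7] [ 631.5 -179.2   54.    58.1]
```

View pics/s3.png

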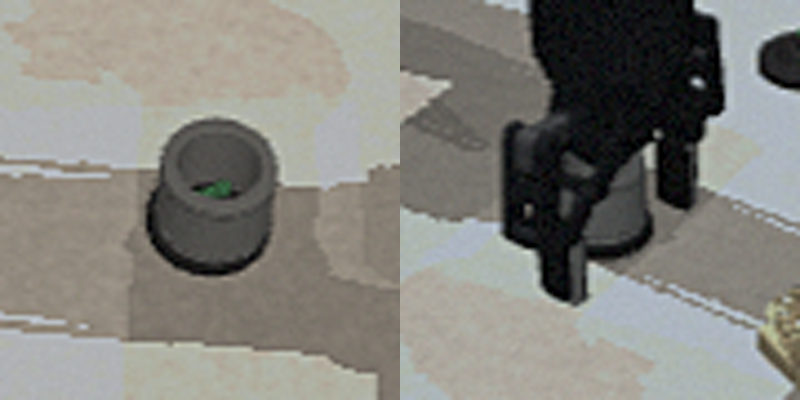

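The side view shows the large ring seated upright, while the gripper hides it in the scene view. Now the xlarge ring at (631.2,-177.5).

{"api": "move_arm", "payload": {
  "deltas": [
    {"tx":5,"ty":-9,"tz":0,"ax":0,"ay":0,"az":0},
    {"tx":20,"ty":-10,"tz":0,"ax":0,"ay":0,"az":0},
    {"tx":25,"ty":-7,"tz":0,"ax":0,"ay":0,"az":0},
    {"tx":28,"ty":0,"tz":0,"ax":0,"ay":0,"az":0},
    {"tx":25,"ty":0,"tz":0,"ax":0,"ay":0,"az":0},
    {"tx":20,"ty":0,"tz":0,"ax":0,"ay":0,"az":0},
    {"tx":10,"ty":0,"tz":0,"ax":0,"ay":0,"az":0},
    {"tx":6,"ty":0,"tz":0,"ax":0,"ay":0,"az":0},
    {"tx":0,"ty":0,"tz":0,"ax":0,"ay":0,"az":0},
    {"tx":0,"ty":0,"tz":0,"ax":0,"ay":0,"az":0}
  ]
}}

```text
t: 27.25
tool_pos: [631.0, -178.1, 41.1]
eef_rot: [-1.21, 1.208, 1.209]
ft_force: [0.3, 0.0, -1.0]
grip_width: 85.8
```

{"api": "move_arm", "payload": {
  "deltas": [
    {"tx":0,"ty":0,"tz":0,"ax":0,"ay":0,"az":0},
    {"tx":0,"ty":0,"tz":0,"ax":0,"ay":0,"az":0},
    {"tx":0,"ty":0,"tz":0,"ax":0,"ay":0,"az":0},
    {"tx":0,"ty":0,"tz":0,"ax":0,"ay":0,"az":0},
    {"tx":0,"ty":0,"tz":0,"ax":0,"ay":0,"az":0},
    {"tx":0,"ty":0,"tz":0,"ax":0,"ay":0,"az":0}
  ],
  "grip": 70,
  "grip_force": 50
}}

```text
t: 27.75
tool_pos: [631.6, -178.2, 42.4]
eef_rot: [-1.212, 1.207, 1.207]
ft_force: [-0.3, 0.7, 6.0]
grip_width: 67.9
```

{"api": "move_arm", "payload": {
  "deltas": [
    {"tx":-5,"ty":0,"tz":0,"ax":0,"ay":0,"az":0},
    {"tx":-20,"ty":0,"tz":0,"ax":0,"ay":0,"az":0},
    {"tx":-30,"ty":0,"tz":0,"ax":0,"ay":0,"az":0},
    {"tx":-30,"ty":0,"tz":0,"ax":0,"ay":0,"az":0},
    {"tx":-25,"ty":8,"tz":16,"ax":0,"ay":0,"az":0},
    {"tx":-25,"ty":14,"tz":27,"ax":0,"ay":0,"az":0},
    {"tx":-20,"ty":17,"tz":33,"ax":0,"ay":0,"az":0},
    {"tx":-15,"ty":17,"tz":33,"ax":0,"ay":0,"az":0},
    {"tx":-10,"ty":17,"tz":33,"ax":0,"ay":0,"az":0},
    {"tx":0,"ty":17,"tz":33,"ax":0,"ay":0,"az":0},
    {"tx":0,"ty":17,"tz":33,"ax":0,"ay":0,"az":0},
    {"tx":0,"ty":17,"tz":33,"ax":0,"ay":0,"az":0},
    {"tx":0,"ty":17,"tz":33,"ax":0,"ay":0,"az":0},
    {"tx":0,"ty":17,"tz":33,"ax":0,"ay":0,"az":0},
    {"tx":0,"ty":17,"tz":33,"ax":0,"ay":0,"az":0},
    {"tx":0,"ty":11,"tz":19,"ax":0,"ay":0,"az":0},
    {"tx":0,"ty":6,"tz":9,"ax":0,"ay":0,"az":0},
    {"tx":0,"ty":0,"tz":0,"ax":0,"ay":0,"az":0},
    {"tx":0,"ty":0,"tz":0,"ax":0,"ay":0,"az":0},
    {"tx":0,"ty":0,"tz":0,"ax":0,"ay":0,"az":0}
  ]
}}

```text
t: 29.42
tool_pos: [438.6, 188.8, 220.2]
eef_rot: [-1.209, 1.209, 1.209]
ft_force: [0.4, -0.2, -0.7]
grip_width: 67.7
```

```bash
python3 m.py xlarge 11.6; python3 -c "
from h import *
for n in ('large','small'): print(former(vision.read_camera('wrist'),n))"
```

```text
[438.6 188.8 220.2] 29.4167 67.73301314407456 [ 0.4 -0.2 -0.7]
ring [438.9 188.3 231.8  69.5] [438.9 188.3 231.8  69.5]
former (array([438.79385117, 275.5398741 ]), 0.9648898091769237)
(array([432.92692669,  28.60660963]), 0.7353048051156418)
(array([593.11254289, 174.1163357 ]), 5.916295056732455)
```

{"api": "move_arm", "payload": {
  "deltas": [
    {"tx":0,"ty":0,"tz":10,"ax":0,"ay":0,"az":0},
    {"tx":0,"ty":0,"tz":25,"ax":0,"ay":0,"az":0},
    {"tx":0,"ty":0,"tz":25,"ax":0,"ay":0,"az":0},
    {"tx":5,"ty":0,"tz":18,"ax":0,"ay":0,"az":0},
    {"tx":20,"ty":0,"tz":9.2,"ax":0,"ay":0,"az":0},
    {"tx":28,"ty":0,"tz":0,"ax":0,"ay":0,"az":0},
    {"tx":28,"ty":0,"tz":0,"ax":0,"ay":0,"az":0},
    {"tx":22,"ty":0,"tz":0,"ax":0,"ay":0,"az":0},
    {"tx":12,"ty":0,"tz":0,"ax":0,"ay":0,"az":0},
    {"tx":5,"ty":0,"tz":0,"ax":0,"ay":0,"az":0},
    {"tx":0,"ty":0,"tz":0,"ax":0,"ay":0,"az":0},
    {"tx":0,"ty":0,"tz":0,"ax":0,"ay":0,"az":0},
    {"tx":0,"ty":0,"tz":0,"ax":0,"ay":0,"az":0}
  ]
}}

```text
t: 30.7
tool_pos: [438.9, 277.3, 101.0]
eef_rot: [-1.209, 1.207, 1.209]
ft_force: [-0.2, 0.0, -0.5]
grip_width: 67.5
```

```bash
python3 m.py xlarge 11.6|head -2; python3 - <<'E'
from h import *
T=env.read_state()["tool_pos"]
p=vision.read_camera("wrist"); im=p["pixels"].copy()
for z,r,x,col in((8,38,(438.8,275.5),(255,0,0)),(T[2]+11.6,35,(438.8,275.5),(0,255,0))):
    P=np.array([proj(p,[x[0]+r*np.cos(a),x[1]+r*np.sin(a),z])[::-1] for a in A])
    im=cv2.polylines(np.ascontiguousarray(im),[np.int32(P*8)],True,col,1,cv2.LINE_AA,3)
cv2.imwrite("pics/w4.png",cv2.resize(im[130:400,140:420],None,fx=2.2,fy=2.2)[:,:,::-1])
E
```

```text
[438.9 277.3 101. ] 30.7 67.48692433326146 [-0.2  0.  -0.5]
ring [439.2 276.8 112.6  71.5] [439.2 276.8 112.6  71.5]
```

View pics/w4.png

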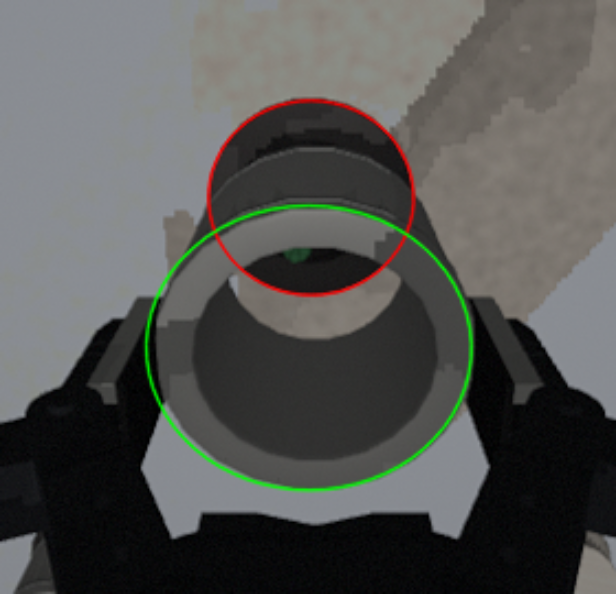

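The red flange overlay fits, and the green shows the ring about 1.2 mm too far in +y. I'll correct that and lower.

{"api": "move_arm", "payload": {
  "deltas": [
    {"tx":4,"ty":0.5,"tz":-1.2,"ax":0,"ay":0,"az":0},
    {"tx":9,"ty":0,"tz":0,"ax":0,"ay":0,"az":0},
    {"tx":9,"ty":0,"tz":0,"ax":0,"ay":0,"az":0},
    {"tx":9,"ty":0,"tz":0,"ax":0,"ay":0,"az":0},
    {"tx":8,"ty":0,"tz":0,"ax":0,"ay":0,"az":0},
    {"tx":5,"ty":0,"tz":0,"ax":0,"ay":0,"az":0},
    {"tx":3,"ty":0,"tz":0,"ax":0,"ay":0,"az":0},
    {"tx":1.5,"ty":0,"tz":0,"ax":0,"ay":0,"az":0},
    {"tx":0,"ty":0,"tz":0,"ax":0,"ay":0,"az":0},
    {"tx":0,"ty":0,"tz":0,"ax":0,"ay":0,"az":0}
  ]
}}

```text
t: 31.68
tool_pos: [438.0, 275.6, 51.7]
eef_rot: [-1.209, 1.209, 1.209]
ft_force: [-0.3, 0.5, 0.6]
grip_width: 67.6
```

{"api": "move_arm", "payload": {
  "deltas": [
    {"tx":1,"ty":0,"tz":0,"ax":0,"ay":0,"az":0},
    {"tx":0.6,"ty":0,"tz":0,"ax":0,"ay":0,"az":0},
    {"tx":0,"ty":0,"tz":0,"ax":0,"ay":0,"az":0},
    {"tx":0,"ty":0,"tz":0,"ax":0,"ay":0,"az":0}
  ]
}}

```text
t: 32.02
tool_pos: [438.0, 275.7, 50.4]
eef_rot: [-1.209, 1.208, 1.209]
ft_force: [-1.4, 0.4, 3.1]
grip_width: 67.5
```

{"api": "move_arm", "payload": {
  "deltas": [
    {"tx":0.8,"ty":0,"tz":0,"ax":0,"ay":0,"az":0},
    {"tx":0,"ty":0,"tz":0,"ax":0,"ay":0,"az":0},
    {"tx":0,"ty":0,"tz":0,"ax":0,"ay":0,"az":0}
  ]
}}

```text
t: 32.27
tool_pos: [438.0, 275.7, 50.3]
eef_rot: [-1.21, 1.208, 1.209]
ft_force: [-3.9, -0.6, 13.1]
grip_width: 67.5
```

Seated (50.3 against 50.4 expected). I'll release, retreat up and away, then check everything.

{"api": "move_arm", "payload": {
  "deltas": [
    {"tx":-1,"ty":0,"tz":0,"ax":0,"ay":0,"az":0},
    {"tx":0,"ty":0,"tz":0,"ax":0,"ay":0,"az":0},
    {"tx":0,"ty":0,"tz":0,"ax":0,"ay":0,"az":0},
    {"tx":0,"ty":0,"tz":0,"ax":0,"ay":0,"az":0},
    {"tx":0,"ty":0,"tz":0,"ax":0,"ay":0,"az":0}
  ],
  "grip": 100
}}

```text
t: 32.68
tool_pos: [437.8, 275.3, 49.9]
eef_rot: [-1.209, 1.21, 1.209]
ft_force: [1.2, 0.8, 0.7]
grip_width: 85.6
```

{"api": "move_arm", "payload": {
  "deltas": [
    {"tx":-10,"ty":0,"tz":0,"ax":0,"ay":0,"az":0},
    {"tx":-25,"ty":0,"tz":0,"ax":0,"ay":0,"az":0},
    {"tx":-30,"ty":0,"tz":0,"ax":0,"ay":0,"az":0},
    {"tx":-30,"ty":0,"tz":0,"ax":0,"ay":0,"az":0},
    {"tx":-30,"ty":0,"tz":0,"ax":0,"ay":0,"az":0},
    {"tx":-30,"ty":0,"tz":-10,"ax":0,"ay":0,"az":0},
    {"tx":-25,"ty":0,"tz":-25,"ax":0,"ay":0,"az":0},
    {"tx":-20,"ty":0,"tz":-30,"ax":0,"ay":0,"az":0},
    {"tx":0,"ty":0,"tz":-30,"ax":0,"ay":0,"az":0},
    {"tx":0,"ty":0,"tz":-20,"ax":0,"ay":0,"az":0},
    {"tx":0,"ty":0,"tz":-10,"ax":0,"ay":0,"az":0},
    {"tx":0,"ty":0,"tz":0,"ax":0,"ay":0,"az":0},
    {"tx":0,"ty":0,"tz":0,"ax":0,"ay":0,"az":0},
    {"tx":0,"ty":0,"tz":0,"ax":0,"ay":0,"az":0}
  ]
}}

```text
t: 33.85
tool_pos: [438.0, 151.0, 250.2]
eef_rot: [-1.209, 1.209, 1.209]
ft_force: [-0.2, -0.5, -0.5]
grip_width: 85.5
```

```bash
python3 - <<'E'
from h import *
s=env.read_state();T=s["tool_pos"]; print(T,s["t"])
p=vision.read_camera("wrist");a=vision.read_camera("side");b=vision.read_camera("scene")
X=dict(small=(607,174),medium=(413,-294),large=(435,23),xlarge=(438.3,275.5))
for n,x in X.items():
    for c,q in zip(("wrist","side","scene"),(p,a,b)):
        r=proj(q,[*x,8+DIM[n][1]])
        if 15<r[0]<405 and 15<r[1]<545: print(n,c,rimfit(q,n,x,8+DIM[n][1],8))
for n,(q) in (("stone_model",a),("spray_bottle",a),("stone_model",b),("spray_bottle",b)): print(n,[np.round(k["position"]) for k in vision.landmark_of(q,n)[:1]])
def cr(q,x,w=45):
    r,c=proj(q,[*x,20]).astype(int); r=np.clip(r,w,419-w);c=np.clip(c,w,559-w); return cv2.resize(q["pixels"][r-w:r+w,c-w:c+w],(390,290),interpolation=cv2.INTER_CUBIC)
cv2.imwrite("pics/f1.png",np.vstack([np.hstack([cr(a,X["xlarge"]),cr(b,X["xlarge"])]),np.hstack([cr(a,X["large"]),cr(b,X["large"])])])[:,:,::-1])
save(a,"f2.png",None,1.2)
E
```

```text
[438.03168458 150.95697948 250.24731166] 33.85
small wrist [606.2 173.8  44.   70.9]
small side [603.5 173.8  44.   79.6]
small scene [606.8 171.   44.   78.6]
medium side [ 406.2 -303.    50.     6.6]
medium scene [ 413.  -295.2   50.    79.9]
large wrist [433.5  23.8  56.   70.3]
large side [431.2  24.8  56.   59.1]
large scene [434.8  20.8  56.   79.5]
xlarge wrist [437.8 275.5  62.   77.6]
xlarge side [435.3 275.   62.   79.1]
xlarge scene [438.8 271.2  62.   65.5]
stone_model [array([255., 258.])]
spray_bottle [array([246., 199.])]
stone_model [array([251., 288.])]
spray_bottle [array([273., 336.])]
```

View pics/f1.png

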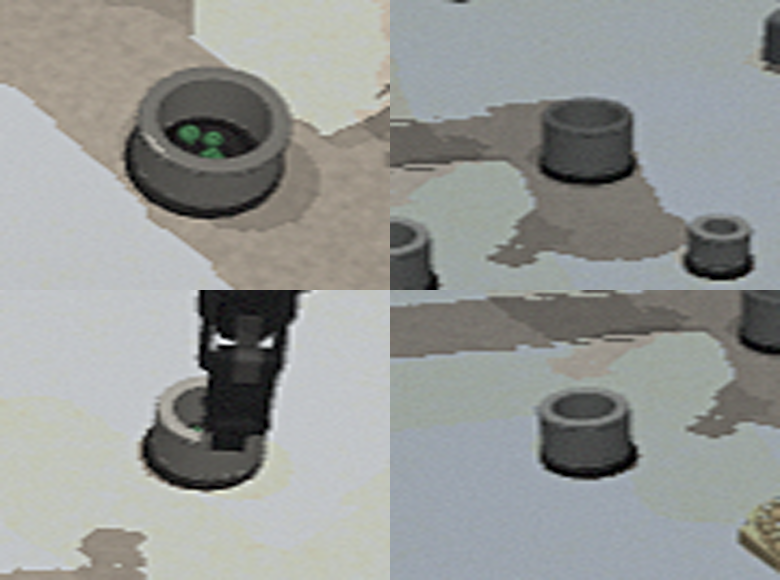

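View pics/f2.png

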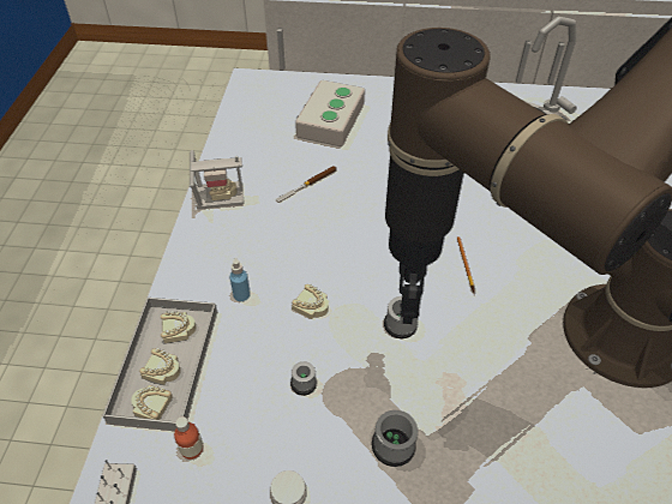

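All four rings sit upright on their flanges. The stone model and bottle are where they started, and the arm is clear at z 250.

```bash
python3 -c "
from h import *
print(workorder.sign_off(), env.read_state()['t'])"
```

```text
the job is handed in; nothing more can be done
the job is handed in; nothing more can be done
```

The stack is apart, and each ring is upright over the wax on the former of its own size. I placed them in the order small, medium, large, xlarge and handed the job in at about 34 s. The medium ring went on the black former, not the purple one.

- **Seating:** each ring stopped within 0.1 mm of the height expected for its flange. I pressed them down with at most about 14 N and let go before lifting away.
- **Position:** in the last views the rim fits put the rings within about 1–2 mm of their formers in the wrist view. The side and scene fits differed by 2–5 mm, which I put down to camera calibration.
- **Not checked at the end:** the arm hid the medium ring from the side camera, so that fit was meaningless. I relied on the scene view and an earlier side view, both of which showed it seated. The gripper also partly hid the large ring in the last side view, but the wrist and scene views showed it seated.
- **Wax and bystanders:** I saw no contact with the wax patterns. The stone model reads within 1 pixel of where it was at the start and the spray bottle within 4, and both look unmoved.

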